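# Dispense one bottle cap and nudge it into the bay

## Task

Press the plunger of the cap dispenser all the way down once and let it come back up, so that a single white screw cap slides out onto the ledge. Then, without picking it up, nudge that cap sideways along the ledge into the end bay, wholly past the dark line, on the side where the open, narrow-necked amber bottle stands. Leave the other caps in the magazine, do not press the plunger again, and do not disturb anything else on the bench.

Things in the scene. Friction and masses are not known exactly. Their poses are not given: they have to be found in the camera images.
- dispenser: Cap dispenser, fixed to the bench. Origin: on the bench surface under the centre of its clear square magazine (44 mm wide, top 68 mm up, four caps stacked inside); x points from the ledge through the magazine to the plunger, y to its left along the ledge, z up. Behind the magazine (x 22 to 80 mm, y +-28 mm) is a grey housing 58 mm high with the plunger on top.
- outlet (a point): Point on the deck of the ledge where the cap comes to lie (x = -48, y = 0 mm in the dispenser's frame). The flat metal ledge is 12 mm above the bench, runs from y = -115 to +115 mm, free width x = -78 to -22 mm; a 4 mm high lip along its -x edge, a 10 mm high wall at each end, dark lines across it at y = +-55 mm where the end bays begin.
- plunger (a joint): Plunger travel in m: 0 up, 0.025 fully down against its stop. A spring returns it (about 2 N to start, 6 N at the bottom, with some damping). It drives a hidden pusher by twice its own travel, which slides the lowest cap out in -x onto the ledge; as it rises the next cap drops down, and a second press would eject that one too.
- plunger_top (a point): Centre of the top face of the plunger's round grey push button, 36 mm in diameter; it lies at x = 49 mm, y = 0 in the dispenser's frame and, when up, 104 mm above the bench; it moves with the plunger.
- cap0_center (a point): Centre of the lowest cap of the stack, the one that comes out: white screw cap, a disc 34 mm in diameter and 12 mm high, lying flat. Its centre is 6 mm above the deck.
- cap1_center (a point): Centre of the second cap from the bottom of the stack, like the lowest; it stays in the magazine.
- cap2_center (a point): Centre of the third cap from the bottom of the stack, like the lowest; it stays in the magazine.
- cap3_center (a point): Centre of the fourth (top) cap from the bottom of the stack, like the lowest; it stays in the magazine.
- bay_left (a point): Point on the deck in the middle of the end bay on the dispenser's +y side (x = -49 mm, y = +85 mm in the dispenser's frame). The bay reaches from the dark line (y 55 mm) to the end wall (y 115 mm).
- bay_right (a point): The same for the end bay on the dispenser's -y side (y = -85 mm).
- amber_bottle: Open amber glass bottle with a narrow neck, 58 mm in diameter, 105 mm high; origin at the centre of its underside. It stands beside one end of the dispenser and shows which bay to use.
- jar: Squat closed clear jar with a lid, 66 mm in diameter, 66 mm high, beside the other end of the dispenser; origin at the centre of its underside. Bystander.
- beaker: Glass beaker 62 mm in diameter, 75 mm high, standing behind the dispenser; origin at the centre of its underside. Bystander.
- stopper: Rubber stopper, 34 mm in diameter, 28 mm high, behind the dispenser; origin at the centre of its underside. Bystander.
- spatula: Flat steel spatula, knife-like, with a dark wooden handle, 150 mm long, 16 mm wide, lying between the robot and the ledge; origin under its middle, x along its length. Bystander.
- pencil: Red pencil 140 mm long, 8 mm thick, lying at the right of the bench; origin under its middle. Bystander.
There are look-alikes about, which are no part of the job. What is shaped like the amber_bottle but purple is not meant.

How it is judged:
By the outcome, as a careful person would: the job done as asked, in the order asked, and still so for the second after the job is handed in, with the robot touching nothing.
It also fails if it takes over 46 s, if anything falls off the work surface, if the arm or the gripper's body presses on something with over 40 N, if the wrist force passes 120 N, or if a joint passes its speed limit or range.

## Robot

A 7-joint arm with a two-finger parallel gripper is mounted at the origin on the work surface. World frame = base frame: x ahead of the robot, y to its left, z up, the work surface at z = 0. Lengths are in m, angles in rad, forces in N, time in s.
With the tool pointing down it reaches from about 0.35 to 0.9 m from the base axis. Payload 8.1 kg.
Tool frame: the origin (TCP) lies at the very end of the fingers, on their centre line; the grasp point (between the pads) lies 19 mm behind it; z points along the fingers, y is the direction in which the jaws open and shut (so a half turn about z gives the same grasp; the last joint's range is limited). The gripper opens to 92 mm and grips with 3 to 60 N. Pads are 19 mm wide; open, the fingers measure 130 mm over their backs; the gripper's body (75 mm by 190 mm) begins 47 mm behind the grasp point.
Start: joints at [1.026, 0.434, 0.025, 1.573, -0.012, 1.134, -0.075], TCP at [0.267, -0.565, 0.227] pointing down, gripper open.
Joint ranges: [-2.62, 2.62], [-0.44, 2.09], [-1.27, 1.32], [0.08, 2.57], [-1.32, 4.46], [0.12, 2], [-2.74, 2.74]. Speed limits (rad/s): [2.22, 2.22, 3.01, 3.01, 3.14, 3.14, 3.14].

## Interface

Orientations are given as a unit quaternion [w, x, y, z].
In Python, from bench import robot gives the robot as it stands.
- The arm moves only by the shell command python3 -m pendant 'ROWS' [FORCE]. ROWS is JSON, a list that holds one entry, the list of rows, each a list of 7 numbers: the shift along the tool's x, y, z in m, then the turn, a rotation vector about the tool's x, y, z in degrees, then the closure, from -1 (fully open) to 1 (shut). A call has 1 to 12 rows; each row shifts and turns the commanded pose from where the row before left it, along the tool's axes as they then stand; what a row does not reach is not made up. A row lasts 1/8 s, in which the tool goes at most 62.5 mm and 10.7 degrees, less where a joint would pass 70% of its speed; a pose out of reach is approached as far as the arm can. A call is refused whole if a number of a shift passes 0.0625 or a number of a turn 10.7, either way. A call with a gripper value outside its range is refused whole. The fingers move at their own pace and stop on an object; FORCE is the grip in N (left out, the last holds). Time passes only in rows, so rows that do not move let the fingers close. It gives the time, the measured TCP pose, the force and the opening at its end, in the units of the state.
- robot.state(): the state, without advancing time (a new reading comes with each control period).
- robot.capture(name): name is "side" or "top" or "wrist"; returns (picture, depth): 480x640x3 uint8, red, green, blue; 480x640 float32, m along the optical axis (not along the pixel's ray), 0 where there is no reading.
- robot.camera_model(name): a dict with "camera_matrix" (3x3 intrinsics, pixels), "cam_to_world" (4x4, takes a point from camera to world coordinates); the wrist camera has in their place "T_tool_cam" (4x4, takes a point from camera to tool coordinates, whose origin is the TCP and whose axes are the flange's). Camera axes: x right, y up, looking along -z (the intrinsics and any distortion apply to the point x, -y, -z); pixel columns grow to the right and rows downward; lengths in m; the calibration is good to about 2 mm. A picture is of the moment at which its call begins: read the wrist's pose just before it. camera_model takes no time and is no camera call.
- robot.close_job(): hands the job in, once; it reports no verdict.
The state is a dict: "clock": time; "qpos": joint angles; "joint_velocities": joint speeds; "tau": joint torques, N m; "position": TCP position; "eef_rot": TCP orientation; "ft_force": force on the tool from outside, world axes, zero at the start; "torque": the same for the moment, N m; "gripper_width": finger opening in m.
Only numpy, scipy, OpenCV 4.12 (cv2) and the standard library are available. Lean on these libraries where they do the work, as an engineer would, in place of code of your own. Each camera call takes 0.05 s, during which the arm holds its last target.

## Working session

There is one attempt and no reset: what is moved stays moved. The work goes in short steps, Python scripts to look and compute and a shell command to move; the robot and the scene stay as the last step left them, time stands still between calls to the robot, and variables do not carry over. Pictures are saved under pics/ and viewed, and the job is handed in when it is done.

```bash
ls; mkdir -p pics; python3 - <<'E'
from bench import robot
import cv2,json
s=robot.state();print(s)
for n in("top","side"):
    p,d=robot.capture(n);cv2.imwrite(f"pics/{n}0.png",p[:,:,::-1]);m=robot.camera_model(n);print(m)
    import numpy as np; np.save(f"{n}0.npy",d)
print(robot.camera_model("wrist"))
E
```

```text
pics
{'clock': 0.0, 'qpos': array([ 1.02640482,  0.43524491,  0.02497021,  1.57411426, -0.01157378,
        1.13397358, -0.07507163]), 'joint_velocities': array([ 1.39149863e-04,  9.71332934e-05, -1.55880907e-03,  1.14316509e-03,
        2.00097620e-03,  3.13586492e-05,  9.12553623e-04]), 'tau': array([-9.13487256e-04, -6.67846084e+01,  9.84486043e-01, -3.14454782e+01,
       -6.05652016e-02,  4.30011889e-02,  2.42978986e-04]), 'position': array([ 0.26694644, -0.56455534,  0.22592468]), 'eef_rot': array([-7.55759026e-04,  9.75704335e-01,  2.19089968e-01, -2.55639067e-04]), 'ft_force': array([-0.71407342,  1.33443396, -0.07862744]), 'torque': array([0.01845582, 0.01406669, 0.04352355]), 'gripper_width': 0.09142767981643303}
{'camera_matrix': array([[440.72538075,   0.        , 317.20656165],
       [  0.        , 440.72538075, 240.68873652],
       [  0.        ,   0.        ,   1.        ]]), 'cam_to_world': array([[-7.73166858e-02,  9.76302805e-01, -2.02126105e-01,
         3.46933914e-01],
       [-9.97006573e-01, -7.57422677e-02,  1.55242467e-02,
        -2.42561977e-02],
       [
[... 427 characters left out ...]
29506 , -0.56399275,  0.80746533,  0.72958694],
       [ 0.01085465,  0.81867838,  0.57414971,  0.64728614],
       [ 0.        ,  0.        ,  0.        ,  1.        ]])}
{'camera_matrix': array([[394.6851187 ,   0.        , 321.61935183],
       [  0.        , 394.6851187 , 235.86496928],
       [  0.        ,   0.        ,   1.        ]]), 'T_tool_cam': array([[ 5.38212469e-04,  9.54109633e-01,  2.99457038e-01,
         8.25345556e-02],
       [ 9.99999332e-01, -8.19968007e-04,  8.15233020e-04,
         3.82977367e-04],
       [ 1.02336687e-03,  2.99456399e-01, -9.54109437e-01,
        -1.57512948e-01],
       [ 0.00000000e+00,  0.00000000e+00,  0.00000000e+00,
         1.00000000e+00]])}
```

View pics/top0.png

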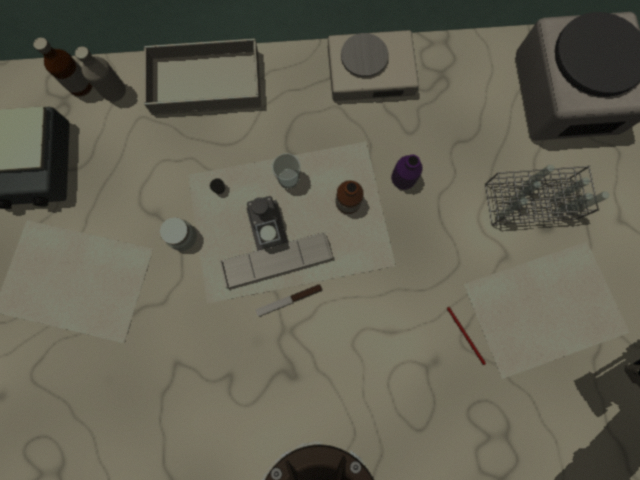

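View pics/side0.png

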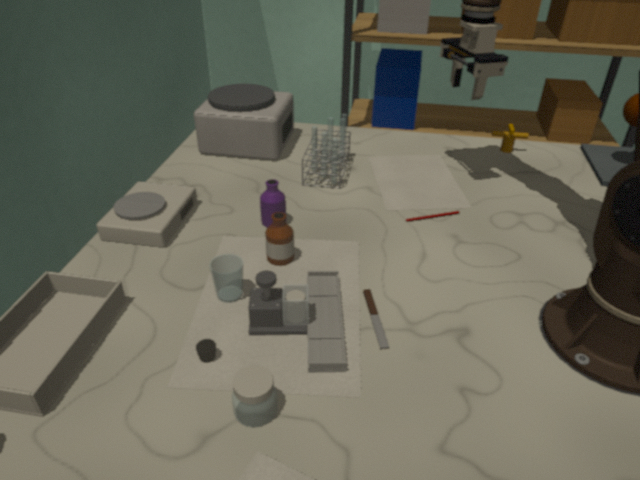

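The candidates in the top view are a brown bottle at (349,196), a purple one at (407,171), and a tall brown bottle at (60,62) far off at the back. The one at (349,196) is meant: it is amber and open, and it stands beside the dispenser's end. I'll confirm that in an enlarged crop.

```bash
python3 - <<'E'
import cv2,numpy as np
a=cv2.imread("pics/top0.png")[140:300,200:420]
b=cv2.imread("pics/side0.png")[170:390,180:400]
f=lambda x,k:cv2.resize(np.clip(x*1.8,0,255).astype('uint8'),None,fx=k,fy=k,interpolation=cv2.INTER_CUBIC)
cv2.imwrite("pics/c1.png",f(a,3.6));cv2.imwrite("pics/c2.png",f(b,2.7))
E
```

```text
(no output)
```

View pics/c1.png

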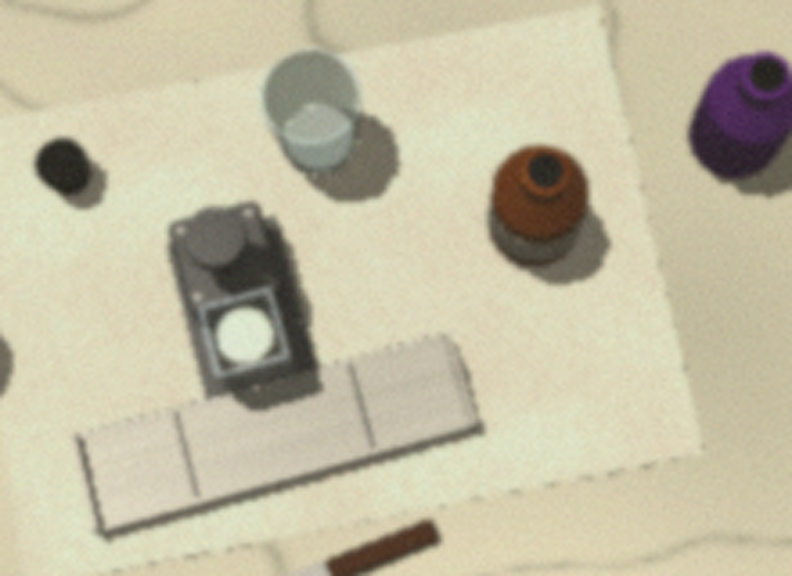

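View pics/c2.png

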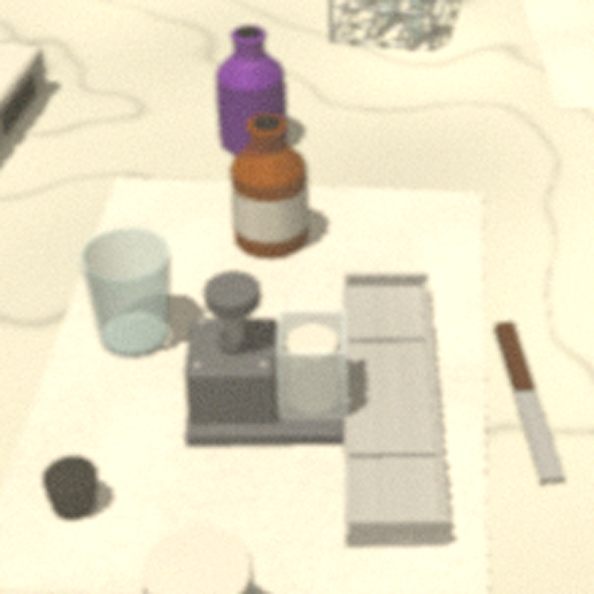

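The amber bottle at about c1 (540,195) is open and narrow-necked, and it stands by the dispenser's image-right end, which is world -y. So the bay to use is bay_right. Next I'll measure the poses from both views.

```bash
cat > h.py <<'E'
import numpy as np
from bench import robot
def ray(m,uv,T=None):
    K=m["camera_matrix"];T=m["cam_to_world"] if T is None else T
    u,v=uv;d=np.array([(u-K[0,2])/K[0,0],-(v-K[1,2])/K[1,1],-1]);return T[:3,3],T[:3,:3]@d
def onz(m,uv,z,T=None):
    o,d=ray(m,uv,T);return o+d*(z-o[2])/d[2]
def tri(rs):
    A=np.zeros((3,3));b=np.zeros(3)
    for o,d in rs:
        d=d/np.linalg.norm(d);P=np.eye(3)-np.outer(d,d);A+=P;b+=P@o
    x=np.linalg.solve(A,b);return x,[np.linalg.norm(np.cross(x-o,d/np.linalg.norm(d))) for o,d in rs]
E
python3 - <<'E'
from h import *
np.set_printoptions(precision=4,suppress=True)
mt,ms=robot.camera_model("top"),robot.camera_model("side")
t=lambda x,y:((x+.5)/3.6-.5+200,(y+.5)/3.6-.5+140)
s=lambda x,y:((x+.5)/2.7-.5+180,(y+.5)/2.7-.5+170)
print("plunger",tri([ray(mt,t(217,238)),ray(ms,s(232,287))]))
P=dict(Lb=((178,412),(347,454)),Lf=((198,497),(440,456)),Rb=((350,362),(347,340)),Rf=((373,445),(427,340)))
for k,(a,b) in P.items():
    print(k,onz(mt,t(*a),.012),onz(ms,s(*b),.012),tri([ray(mt,t(*a)),ray(ms,s(*b))]))
print("cap3 top",tri([ray(mt,t(245,334)),ray(ms,s(312,337))]))
print("amber mouth",tri([ray(mt,t(546,170)),ray(ms,s(268,124))]))
print("spat",onz(mt,t(435,528),.01),onz(mt,t(330,570),.01))
E
```

```text
plunger (array([0.6064, 0.0725, 0.1015]), [np.float64(0.00026444183581715195), np.float64(0.0002644418358170845)])
Lb [0.525  0.1118 0.012 ] [0.5259 0.1137 0.012 ] (array([0.5258, 0.1121, 0.0102]), [np.float64(0.00042268294778943056), np.float64(0.0004226829477892347)])
Lf [0.4722 0.1022 0.012 ] [0.4682 0.1047 0.012 ] (array([0.4704, 0.1025, 0.01  ]), [np.float64(0.002016265169767858), np.float64(0.002016265169767941)])
Rb [0.5479 0.0053 0.012 ] [0.5465 0.0067 0.012 ] (array([0.5475, 0.0053, 0.0109]), [np.float64(0.0006606274533385707), np.float64(0.0006606274533386482)])
Rf [ 0.4956 -0.0051  0.012 ] [ 0.4921 -0.0036  0.012 ] (array([ 0.494 , -0.0051,  0.011 ]), [np.float64(0.0017079829825285798), np.float64(0.0017079829825285592)])
cap3 top (array([0.5586, 0.0637, 0.061 ]), [np.float64(0.0003296751510656384), np.float64(0.0003296751510656891)])
amber mouth (array([ 0.6302, -0.1161,  0.103 ]), [np.float64(0.0010254319746594272), np.float64(0.0010254319746594968)])
spat [ 0.4427 -0.0386  0.01  ] [0.4226 0.0259 0.01  ]
```

```bash
python3 -m pendant '[[[0.048,-0.036,0,0,0,0,1],[0.048,-0.036,0,0,0,0,1],[0.048,-0.036,0,0,0,0,1],[0.048,-0.036,0,0,0,0,1],[0.048,-0.036,0,0,0,0,1],[0.048,-0.036,0,0,0,0,1],[0.048,-0.036,0,0,0,0,1],[0.048,-0.036,0,0,0,0,1],[0.048,-0.036,0,0,0,0,1],[0.04,-0.03,0,0,0,0,1],[0,0,0,0,0,7,1],[0,0,0,0,0,7,1]]]' 20
```

```text
clock: 1.6
position: [0.5424, -0.0424, 0.2262]
eef_rot: [-0.0, 0.995, 0.097, -0.001]
ft_force: [0.7, -0.7, 0.8]
gripper_width: 0.0003
```

```bash
python3 - <<'E'
from h import *
import cv2
s=robot.state();print(s["position"],s["eef_rot"],s["clock"])
p,d=robot.capture("wrist");cv2.imwrite("pics/w1.png",np.clip(p[:,:,::-1]*1.5,0,255).astype('uint8'))
E
```

```text
[ 0.54244707 -0.04236284  0.22616249] [-8.98849384e-05  9.95247456e-01  9.73764664e-02 -5.63369674e-04] 1.6
```

View pics/w1.png

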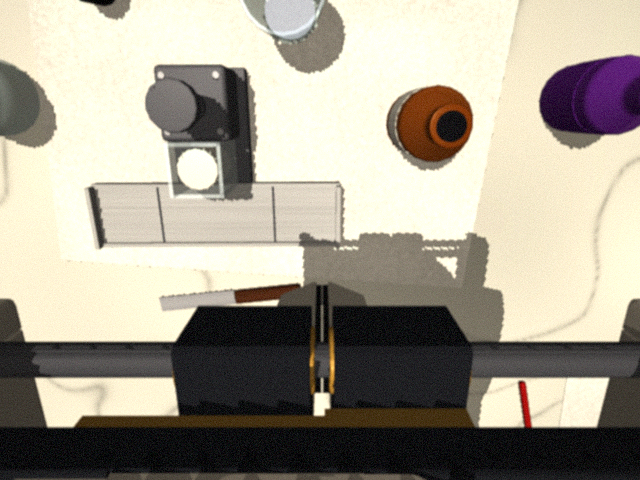

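```bash
python3 - <<'E'
from h import *
np.set_printoptions(precision=4,suppress=True)
m=robot.camera_model("wrist");K=m["camera_matrix"];Tc=m["T_tool_cam"]
def proj(p):
    c=np.linalg.inv(Tc)@np.append(p,1);return K[0,2]+K[0,0]*c[0]/-c[2],K[1,2]-K[1,1]*c[1]/-c[2]
for p in([0,0,0],[.0095,0,0],[-.0095,0,0],[0,0,-.019],[0,.01,0],[0.0095,0,-.03]):print(p,proj(p))
p,d=robot.capture("wrist")
for uv in[(321,288),(318,300),(325,300),(200,312),(300,312),(440,312),(250,350),(300,350),(310,300),(321,340),(250,400),(100,340),(180,420),(300,450)]:
    u,v=uv;z=d[v,u];c=np.array([(u-K[0,2])/K[0,0]*z,-(v-K[1,2])/K[1,1]*z,-z,1]);print(uv,z,(Tc@c)[:3])
from scipy.spatial.transform import Rotation as R
s=robot.state();q=s["eef_rot"];T=np.eye(4);T[:3,:3]=R.from_quat([q[1],q[2],q[3],q[0]]).as_matrix();T[:3,3]=s["position"];T=T@Tc
pl=onz(m,(172,104),.104,T);print("plunger@.104",pl)
mt,ms=robot.camera_model("top"),robot.camera_model("side")
t=lambda x,y:((x+.5)/3.6-.5+200,(y+.5)/3.6-.5+140)
sd=lambda x,y:((x+.5)/2.7-.5+180,(y+.5)/2.7-.5+170)
print(tri([ray(mt,t(217,238)),ray(ms,sd(232,287)),ray(m,(172,104),T)]))
for n,uv in dict(Lb=(158,187),Lf=(163,242),Rb=(273,187),Rf=(275,242)).items():print(n,onz(m,uv,.012,T))
E
```

```text
[0, 0, 0] (np.float64(321.6532246388652), np.float64(307.10191919804174))
[0.0095, 0, 0] (np.float64(321.6655044308968), np.float64(287.50461641556996))
[-0.0095, 0, 0] (np.float64(321.6413379874542), np.float64(326.0718094185406))
[0, 0, -0.019] (np.float64(321.6010420443226), np.float64(329.65674107866727))
[0, 0.01, 0] (np.float64(344.20417550614076), np.float64(307.12533178304375))
[0.0095, 0, -0.03] (np.float64(321.5779018434889), np.float64(322.5201486413601))
(321, 288) 0.42015138 [-0.0963 -0.0009  0.2267]
(318, 300) 0.15845615 [ 0.0105 -0.0015 -0.0141]
(325, 300) 0.15719183 [ 0.0111  0.0013 -0.0152]
(200, 312) 0.09410385 [ 0.0371 -0.0289 -0.0732]
(300, 312) 0.09327297 [ 0.0375 -0.0051 -0.0739]
(440, 312) 0.09309073 [ 0.0376  0.028  -0.0741]
(250, 350) 0.079973295 [ 0.0366 -0.0144 -0.0882]
(300, 350) 0.080322705 [ 0.0364 -0.0043 -0.0879]
(310, 300) 0.15452693 [ 0.0123 -0.0046 -0.0176]
(321, 340) 0.44023103 [-0.1602 -0.0009  0.2277]
(250, 400) 0.081133895 [ 0.0261 -0.0146 -0.0902]
(100, 340) 0.43896174 [-0.1596 -0.2467  0.2263]
(180, 420) 0.07932303 [ 0.0235 -0.0284 -0.093 ]
(300, 450) 0.067355834 [ 0.0275 -0.0036 -0.1042]
plunger@.104 [0.6085 0.073  0.104 ]
(array([0.607 , 0.073 , 0.1016]), [np.float64(0.0010529731070744136), np.float64(0.0005353266283998955), np.float64(0.0015374044595372204)])
Lb [0.5258 0.1126 0.012 ]
Lf [0.4714 0.1037 0.012 ]
Rb [0.5472 0.0054 0.012 ]
Rf [ 0.4932 -0.0053  0.012 ]
```

```bash
python3 -m pendant '[[[0.0288,-0.0335,0,0,0,0,1],[0.0288,-0.0335,0,0,0,0,1],[0.0287,-0.0336,0,0,0,0,1],[0,0,0.05,0,0,0,1],[0,0,0.05,0,0,0,1],[0,0,0.01,0,0,0,1],[0,0,0,0,0,0,1],[0,0,0,0,0,0,1]]]'
python3 - <<'E'
from h import *
import cv2
p,d=robot.capture("side");cv2.imwrite("pics/s1.png",cv2.resize(np.clip(p[210:360,220:380,::-1]*1.7,0,255).astype('uint8'),None,fx=4,fy=4,interpolation=2))
p,d=robot.capture("top");cv2.imwrite("pics/t1.png",cv2.resize(np.clip(p[150:300,200:360,::-1]*1.7,0,255).astype('uint8'),None,fx=4,fy=4,interpolation=2))
E
```

```text
clock: 2.7
position: [0.6089, 0.0725, 0.1189]
eef_rot: [-0.0, 0.995, 0.099, 0.002]
ft_force: [0.4, 0.2, 0.0]
gripper_width: 0.0003
```

View pics/s1.png

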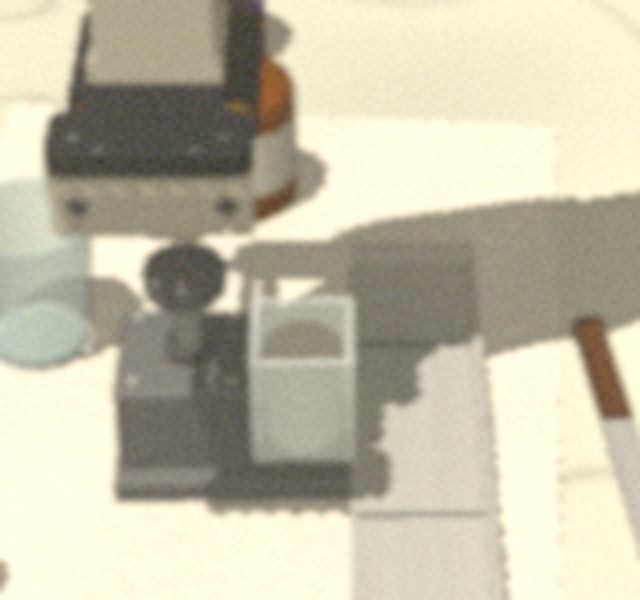

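```bash
python3 -m pendant '[[[0,0,0.012,0,0,0,1],[0,0,0.006,0,0,0,1],[0,0,0.006,0,0,0,1],[0,0,0.006,0,0,0,1],[0,0,0.005,0,0,0,1],[0,0,0,0,0,0,1]]]'
```

```text
clock: 3.55
position: [0.6083, 0.0725, 0.0818]
eef_rot: [-0.0, 0.995, 0.099, 0.001]
ft_force: [1.2, -0.6, 4.8]
gripper_width: 0.0007
```

Contact force is 4.8 N, which fits the spring. I'll go on until it meets the stop.

```bash
python3 -m pendant '[[[0,0,0.002,0,0,0,1],[0,0,0.001,0,0,0,1],[0,0,0,0,0,0,1],[0,0,0,0,0,0,1]]]'
```

```text
clock: 4.05
position: [0.6083, 0.0725, 0.0794]
eef_rot: [-0.0, 0.995, 0.099, 0.001]
ft_force: [0.2, -0.2, 8.2]
gripper_width: 0.0003
```

```bash
python3 -m pendant '[[[0,0,0.002,0,0,0,1],[0,0,0,0,0,0,1],[0,0,0,0,0,0,1],[0,0,0,0,0,0,1]]]'
```

```text
clock: 4.55
position: [0.6084, 0.0725, 0.079]
eef_rot: [0.0, 0.995, 0.099, 0.001]
ft_force: [-6.2, -1.3, 25.5]
gripper_width: 0.0004
```

The force jumped to 25 N at z = 0.079, so the plunger is on its stop. Releasing now.

```bash
python3 -m pendant '[[[0,0,-0.006,0,0,0,1],[0,0,-0.008,0,0,0,1],[0,0,-0.01,0,0,0,1],[0,0,-0.02,0,0,0,1],[0,0,-0.04,0,0,0,1],[0,0,-0.05,0,0,0,1],[-0.05,0,0,0,0,0,1],[-0.05,0,0,0,0,0,1],[-0.05,0,0,0,0,0,1],[0,0,0,0,0,0,1]]]'
python3 - <<'E'
from h import *
import cv2
for n in("side","top","wrist"):
    if n=="wrist":
        s=robot.state();np.savez("w2.npz",p=s["position"],q=s["eef_rot"])
    p,d=robot.capture(n);cv2.imwrite(f"pics/{n}2.png",np.clip(p[:,:,::-1]*1.6,0,255).astype('uint8'))
E
```

```text
clock: 5.8
position: [0.4565, 0.0419, 0.2106]
eef_rot: [0.001, 0.995, 0.098, -0.001]
ft_force: [1.3, 0.6, -0.1]
gripper_width: 0.0005
```

View pics/wrist2.png

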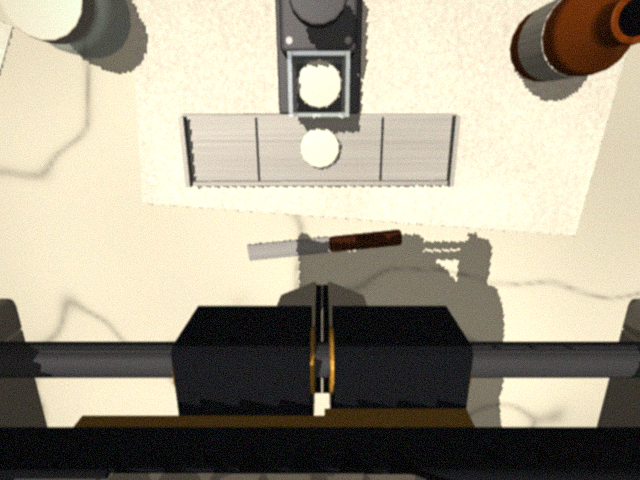

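View pics/side2.png

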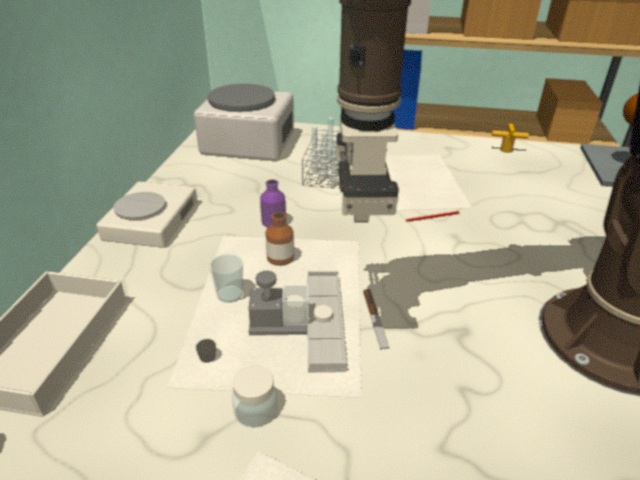

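One cap lies on the ledge (wrist (320,148), side (323,313)), the plunger is back up, and the stack is still in the magazine. Next I'll locate the cap and express the pushing path in tool axes.

```bash
python3 - <<'E'
from h import *
import cv2
from scipy.spatial.transform import Rotation as R
np.set_printoptions(precision=4,suppress=True)
def cen(f,box):
    x0,y0,x1,y1=box;im=cv2.imread(f);h=cv2.cvtColor(im,cv2.COLOR_BGR2GRAY)[y0:y1,x0:x1]
    t,mk=cv2.threshold(h,0,255,cv2.THRESH_OTSU);n,l,st,c=cv2.connectedComponentsWithStats(mk)
    i=1+np.argmax(st[1:,4]);print(f,t,st[i],c[i]+[x0,y0]);return c[i]+[x0,y0]
w=np.load("w2.npz");m=robot.camera_model("wrist");q=w["q"];T=np.eye(4);T[:3,:3]=R.from_quat([q[1],q[2],q[3],q[0]]).as_matrix();T[:3,3]=w["p"];Tw=T@m["T_tool_cam"]
uw=cen("pics/wrist2.png",(290,124,350,175));us=cen("pics/side2.png",(310,301,337,326))
ms,mt=robot.camera_model("side"),robot.camera_model("top")
print("w@.024",onz(m,uw,.024,Tw),"s@.02",onz(ms,us,.02),tri([ray(m,uw,Tw),ray(ms,us)]))
for n,uv in dict(Lb=(257,119),Lf=(259,181),Rb=(382,119),Rf=(380,181),LW=(187,150),RW=(455,150)).items():
    P=onz(m,uv,.012,Tw);print(n,P,(T[:3,:3].T@(P-T[:3,3])))
P=onz(m,uw,.024,Tw);print("cap in tool",T[:3,:3].T@(P-T[:3,3]))
E
```

```text
pics/wrist2.png 167.0 [   0    0   60   51 2624] [317.7523 151.3026]
pics/side2.png 173.0 [  0   0  27  25 502] [324.7928 312.3108]
w@.024 [0.5093 0.0562 0.024 ] s@.02 [0.5073 0.0547 0.02  ] (array([0.5081, 0.056 , 0.0209]), [np.float64(0.0009466000610548363), np.float64(0.0009466000610548489)])
Lb [0.5248 0.1131 0.012 ] [ 0.0767 -0.0563  0.1992]
Lf [0.4717 0.1033 0.012 ] [ 0.0227 -0.0571  0.1992]
Rb [0.5461 0.0068 0.012 ] [0.0767 0.0521 0.1993]
Rf [ 0.4933 -0.0044  0.012 ] [0.0228 0.0527 0.1992]
LW [0.4865 0.1701 0.012 ] [ 0.0503 -0.1197  0.1992]
RW [ 0.5332 -0.063   0.012 ] [0.0504 0.118  0.1992]
cap in tool [ 0.0503 -0.0036  0.1872]
```

```bash
python3 -m pendant '[[[0.026,-0.019,0,0,0,0,1],[0.026,-0.019,0,0,0,0,1],[0,0,0.05,0,0,0,1],[0,0,0.05,0,0,0,1],[0,0,0.04,0,0,0,1],[0,0,0.03,0,0,0,1],[0,0,0,0,0,0,1],[0,0,0,0,0,0,1]]]'
python3 - <<'E'
from h import *
import cv2
s=robot.state();print(s["position"])
for n,(x,y) in dict(side=(250,230),top=(200,180)).items():
    p,d=robot.capture(n);cv2.imwrite(f"pics/{n}3.png",cv2.resize(np.clip(p[y:y+130,x:x+150,::-1]*1.7,0,255).astype('uint8'),None,fx=4,fy=4,interpolation=2))
p,d=robot.capture("wrist");cv2.imwrite(f"pics/wrist3.png",np.clip(p[:,:,::-1]*1.7,0,255).astype('uint8'))
E
```

```text
clock: 6.95
position: [0.505, 0.0909, 0.0414]
eef_rot: [-0.0, 0.995, 0.099, 0.0]
ft_force: [0.3, 0.2, 0.5]
gripper_width: 0.0002
[0.50503447 0.09088309 0.04139264]
```

View pics/side3.png

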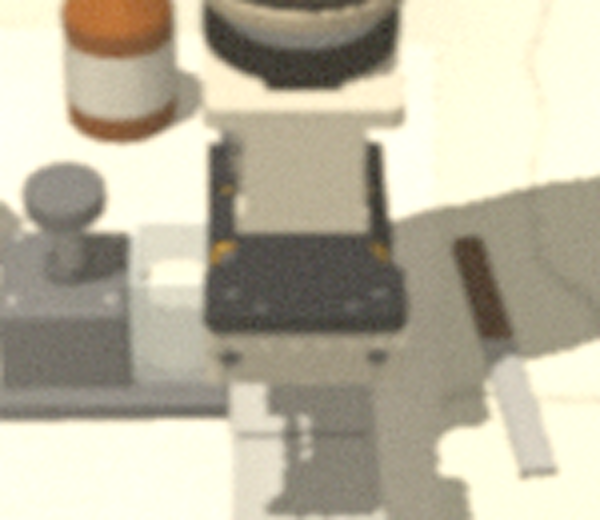

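View pics/wrist3.png

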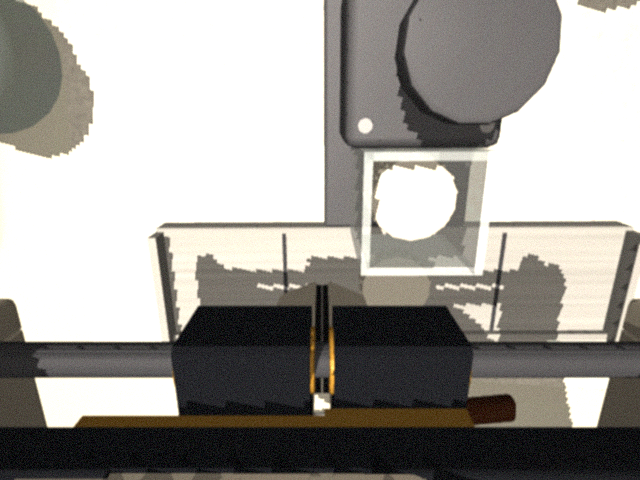

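```bash
python3 -m pendant '[[[0,0,0.015,0,0,0,1],[0,0,0.01,0,0,0,1],[0,0,0,0,0,0,1],[0,0.006,0,0,0,0,1],[0,0.006,0,0,0,0,1],[0,0.006,0,0,0,0,1],[0,0.006,0,0,0,0,1],[0,0.006,0,0,0,0,1],[0,0.006,0,0,0,0,1],[0,0.006,0,0,0,0,1],[0,0.006,0,0,0,0,1],[0,0,0,0,0,0,1]]]'
python3 - <<'E'
from h import *
import cv2
s=robot.state();print(s["position"],s["ft_force"])
for n,(x,y) in dict(side=(250,230),top=(200,180)).items():
    p,d=robot.capture(n);cv2.imwrite(f"pics/{n}4.png",cv2.resize(np.clip(p[y:y+130,x:x+150,::-1]*1.7,0,255).astype('uint8'),None,fx=4,fy=4,interpolation=2))
p,d=robot.capture("wrist");cv2.imwrite(f"pics/wrist4.png",np.clip(p[:,:,::-1]*1.7,0,255).astype('uint8'))
E
```

```text
clock: 8.6
position: [0.5134, 0.0426, 0.0157]
eef_rot: [0.0, 0.995, 0.098, -0.0]
ft_force: [-0.6, 1.0, -0.1]
gripper_width: 0.0005
[0.51343993 0.04263015 0.01570078] [-0.63524051  0.97420676 -0.11303869]
```

View pics/side4.png

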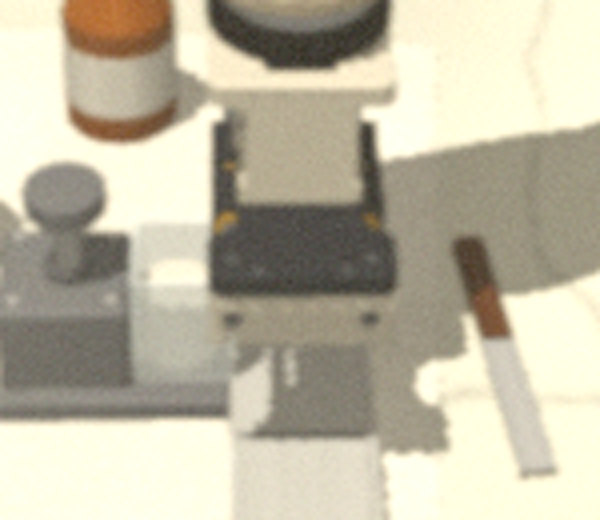

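View pics/wrist4.png

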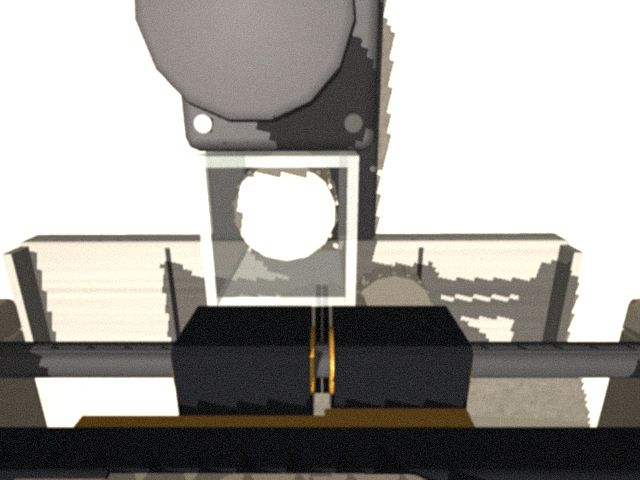

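The cap at (395,295) is moving ahead of the finger without drifting. It has about 45 mm more to go.

```bash
python3 -m pendant '[[[0,0.006,0,0,0,0,1],[0,0.006,0,0,0,0,1],[0,0.006,0,0,0,0,1],[0,0.006,0,0,0,0,1],[0,0.006,0,0,0,0,1],[0,0.006,0,0,0,0,1],[0,0.005,0,0,0,0,1],[0,0.003,0,0,0,0,1],[0,0,0,0,0,0,1]]]'
python3 - <<'E'
from h import *
import cv2
s=robot.state();print(s["position"],s["ft_force"])
p,d=robot.capture("wrist");cv2.imwrite(f"pics/wrist5.png",np.clip(p[:,:,::-1]*1.7,0,255).astype('uint8'))
E
```

```text
clock: 9.88
position: [0.522, -0.0, 0.0157]
eef_rot: [0.0, 0.995, 0.098, 0.0]
ft_force: [0.2, 0.2, 1.1]
gripper_width: 0.0007
[ 5.22002363e-01 -4.18511768e-05  1.57177179e-02] [0.16834814 0.15683957 1.10285622]
```

View pics/wrist5.png

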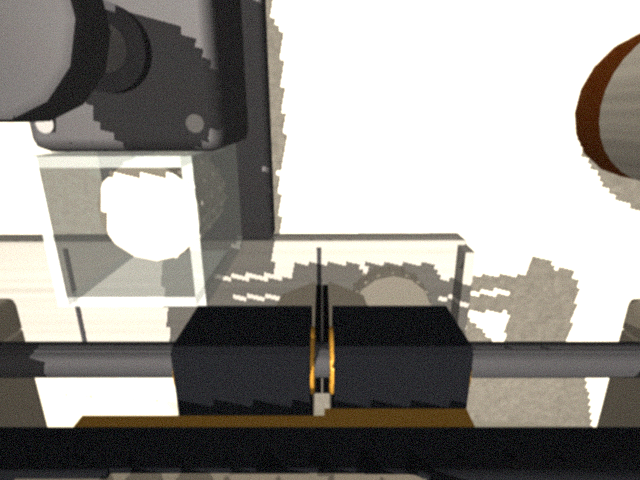

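The cap's left edge (about x = 357) is roughly 12 mm past the line (x = 319). I'll back off sideways, lift away and check.

```bash
python3 -m pendant '[[[0,-0.012,0,0,0,0,1],[0,0,0,0,0,0,1],[0,0,-0.04,0,0,0,1],[0,0,-0.06,0,0,0,1],[0,0,-0.06,0,0,0,1],[0,0,-0.04,0,0,0,1],[-0.06,0,0,0,0,0,1],[-0.05,0,0,0,0,0,1],[0,0,0,0,0,0,1],[0,0,0,0,0,0,1]]]'
python3 - <<'E'
from h import *
import cv2
s=robot.state();print(s["position"],s["ft_force"]);np.savez("w6.npz",p=s["position"],q=s["eef_rot"])
p,d=robot.capture("wrist");cv2.imwrite(f"pics/wrist6.png",np.clip(p[:,:,::-1]*1.3,0,255).astype('uint8'))
p,d=robot.capture("side");cv2.imwrite(f"pics/side6.png",cv2.resize(np.clip(p[190:390,180:400,::-1]*1.5,0,255).astype('uint8'),None,fx=3,fy=3,interpolation=2))
E
```

```text
clock: 11.18
position: [0.4125, -0.0094, 0.2162]
eef_rot: [0.0, 0.995, 0.099, 0.001]
ft_force: [0.4, 0.2, -0.0]
gripper_width: 0.0002
[ 0.41246548 -0.00940272  0.21616006] [ 0.41845346  0.17152166 -0.04962107]
```

View pics/wrist6.png

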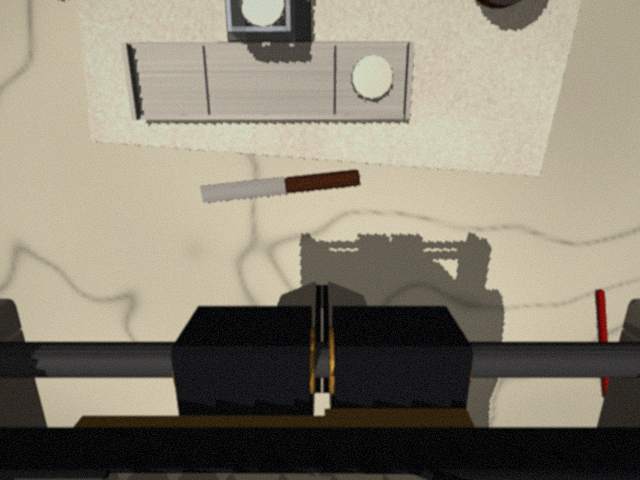

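View pics/side6.png

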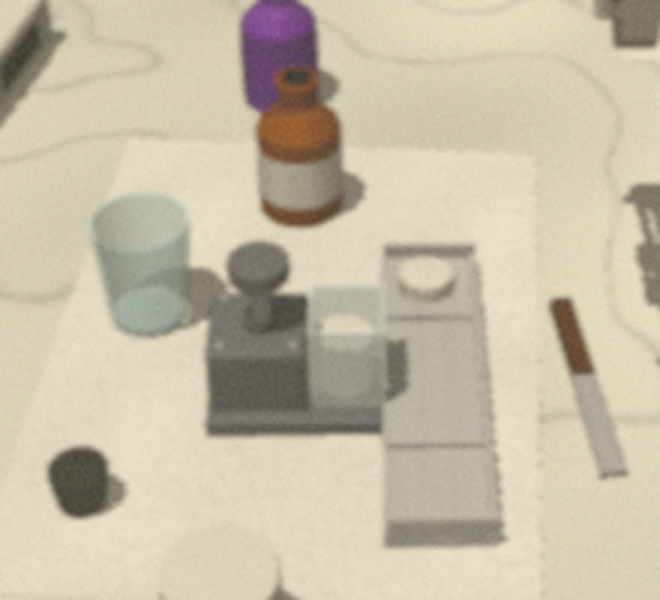

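The cap spans wrist x 351–393, between the line at 335 and the end wall at 406, lying flat. The plunger is up, the stack is in place, and everything else is where it was.

```bash
python3 -c "
from bench import robot
print(robot.close_job(), robot.state()['clock'])"
```

```text
the job is handed in; nothing more can be done
the job is handed in; nothing more can be done
```

The job is done and handed in. I last read the clock at about 11 s, against the 46 s limit. I pressed the plunger once to its stop, where the force jumped to about 25 N at z = 0.079 m. After I let it rise, one cap lay on the ledge. With the closed fingertips I nudged that cap into the right-hand (-y) bay, beside the open amber bottle.

**Last checks:** In the final wrist and side pictures the cap lies flat between the dark line and the end wall. It is clear of the line by about 15 px, roughly 15 mm. The plunger is up, the remaining caps are in the magazine, the other objects in view look unmoved, and the arm is well clear.

**Disagreements:** The automatic cap mask before the push picked up the bright ledge as well, so I read the cap's position from the picture by eye. The two-view heights came out 1–2 mm below the stated ones (deck about 10.5 mm against 12, plunger top about 102 mm against 104), within the calibration error.

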